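Put the pipe tray away and shut the cabinet

TASK

The glazed door of the little pipe cabinet stands open and its pipe tray is left pulled out. With the door still open, slide the tray fully home so that its front is flush with the cabinet, keeping the pipe in it; then swing the door shut, without slamming it and pressing on its wooden frame rather than the glass, until the sprung latch snaps into the keeper. Leave everything else standing as it is.

Things in the scene. Friction and masses are not known exactly. Their poses are not given: they have to be found in the camera images.
- cabinet: Dark wooden counter-top cabinet, fixed: carcass 200 deep (x), 270 wide (y), 205 high, topped by a 10 thick board. Origin under its centre at table height; own -x is the front, carcass front edges at own x=-100. Tray opening under the top board: own y -85 to +90, heights 141 to 195. The door hinges on the own +y side; on the -y side a 40 wide stile stays bare and carries the keeper.
- door (a joint): Angle of the glazed door, rad: 0 shut (firm stop), grows opening to the cabinet's -x, ends at 2.15. Vertical hinge at the cabinet's own x=-122, y=+122. At angle q the door points from the hinge along own (-sin q, -cos q): 215 wide, 16 thick, heights 12 to 202. Shut, its outer face is at own x=-120, 4 clear of the carcass behind it. 0.7 kg; stays where left (hinge friction 0.03 N m).
- door_hinge (a point): On the hinge axis at the height of the door's top edge (202). Axes turn with the door: own -y runs from hinge to free edge, own -x is the outward normal of the outer face, which lies 2 behind the axis (own x=+2). Frame: stiles about 40 wide, top rail 45, bottom rail 38; the glass fills the rest.
- door_edge (a point): On the door's outer face, middle of the free stile: 20 in from the free edge, 195 from the hinge axis, 180 above the table, bare wood, a good place to press. The latch case lies lower, heights 68 to 126, up to 28 proud with its thumb knob. Axes as door_hinge.
- tongue (a joint): Sprung latch tongue, m: 0 out, up to 0.010 pushed back into its case on the door. Spring 5 N out, 9 N in. 21 high, 10 thick, 14 out past the door's free edge; flat outside, sloped 45 degrees on the cabinet side: in the last 25 mm of travel it rides over the keeper's lip (6 to 12 N at the free stile), then springs out behind it. Snapped in: door 0 to 0.01 rad, tongue 0.
- tongue_tip (a point): Front corner of the tongue's tip, at mid height of the latch (97 above the table).
- keeper_lip (a point): Brass keeper (strike), 34 high, on the cabinet's uncovered face stile: this point is the front of its rounded lip, 97 above the table, which stands 41.5 in front of the carcass (21.5 in front of the outer face of the shut door).
- tray: Loose wooden pipe tray, 190 deep (x), 170 wide (y), 50 high, about 0.4 kg, open on top, walls 7, floor 6. It sits in its opening (underside 141 above the table) and sticks out to the cabinet's own -x. Slides with 2 to 5 N; stops at the cabinet's back with its front flush. Origin under its centre, own -x is its front.
- tray_front (a point): Centre of the tray's front wall on its outer face, 21 above its underside (162 above the table). The wall is 50 high at its sides but only 40 high over the middle 56 (thumb notch). Home: this point at own x = -100 of the cabinet.
- tray_pipe: Bent tobacco pipe, 150 long, 0.06 kg, lying loose in the tray on its side, 40 high; origin under the middle of the bowl.
- pane: The door's glass pane, 4 thick, about 140 wide, 110 high, heights 48 to 157; fixed in the door. Origin on the hinge axis at the door's lower edge. Not to be pressed.
- square_tin: Rectangular flat tin, 62 x 105 x 22. Origin under its centre. Bystander.
- pipe_stand_a: Turned dark stand, 92 across, with a brown pipe standing on it, 105 high in all, stem up to 113 from its axis. Origin under the stand. Bystander.
- pipe_stand_b: The same, lower (90 high), with a black pipe. Bystander.
- flat_tin: Round flat tin, 100 across, 26 high. Origin under its centre. Bystander.
- beige_cup: Beige cup, 84 across, 105 high, open on top. Bystander.
- leaf_jar: White round jar with a lid, 84 across, 120 high. Bystander.
- spare_pipe: Bent black pipe, 150 long, 40 high, lying on the table. Origin under the middle of its bowl. Bystander.
There are look-alikes about, which are no part of the job. Of the things like the tray_pipe, leave any that is turquoise; of the rest the smaller one is meant.

How it is judged:
On the way, in this order (a step that is already met when the one before it is completed fails the run):
1. the tray is home, its front within 3 mm of flush with the carcass, while the door is still open (more than 0.9 rad) (x of tray_front in the frame of cabinet above -0.103 m and value of joint door above 0.9 rad), for 0.2 s.
2. the door is shut and the tongue has sprung out behind the keeper (value of joint door below 0.018 rad and value of joint tongue below 0.002 m), for 0.2 s.
At the end, for the whole second after the job is handed in: The door is shut (joint under 0.018 rad) and at rest with the tongue fully out (under 2 mm) behind the keeper; the tray is home (front within 4 mm of flush) and the pipe still lies in it (all of step 2 and velocity of joint door between -0.05 and 0.05 rad/s and x of tray_front in the frame of cabinet above -0.104 m and z of tray_pipe in the frame of tray between 0 and 0.03 m and horizontal distance between tray_pipe and tray below 0.11 m); the robot touches nothing.
It fails at once if the glass is pressed (over 2 N) (contact force between any of the fingers, the arm and pane above 2 N).
It fails at once if the door is slammed (closing faster than 2.5 rad/s) (velocity of joint door below -2.5 rad/s).
It fails at once if a bystander is moved by more than 30 mm (distance of any of pipe_stand_a, pipe_stand_b, flat_tin, square_tin, beige_cup, leaf_jar, spare_pipe from where it was at the start of the episode above 0.03 m).
It also fails if it takes over 54 s, if anything falls off the work surface, if the arm or the gripper's body presses on something with over 40 N, if the wrist force passes 120 N, or if a joint passes its speed limit or range.

ROBOT

A 7-joint arm with a two-finger parallel gripper is mounted at the origin on the work surface. World frame = base frame: x ahead of the robot, y to its left, z up, the work surface at z = 0. Lengths are in m, angles in rad, forces in N, time in s.
With the tool pointing down it reaches from about 0.4 to 0.875 m from the base axis. Payload 19.3 kg.
Tool frame: the origin (TCP) lies midway between the tips of the shut fingers; the grasp point (between the pads) lies 19 mm behind it; z points along the fingers, y is the line along which they close (so a half turn about z gives the same grasp; the last joint's range is limited). The gripper opens to 85 mm and grips with 20 to 120 N. Pads are 22 mm wide; open, the fingers measure 114 mm over their backs; the gripper's body (76 mm by 85 mm) begins 54 mm behind the grasp point. The pads swing forward as they close: fully open they stand 13 mm farther back than shut.
Start: joints at [1.135, 0.521, -0.036, 1.599, 0.021, 1.021, -0.113], TCP at [0.224, -0.584, 0.231] pointing down, gripper open.
Joint ranges: [-2.91, 2.91], [-0.3, 2.13], [-1.5, 1.42], [0.17, 2.43], [-1.26, 4.41], [0.16, 1.93], [-2.52, 2.52]. Speed limits (rad/s): [1.89, 1.89, 2.39, 2.39, 3.01, 3.01, 3.01].

INTERFACE

Orientations are given as [roll, pitch, yaw] about the fixed x, y, z axes, in that order (R = Rz(yaw) Ry(pitch) Rx(roll)).
In Python, from workcell import bot gives the robot as it stands.
- The arm moves only by the tool move_arm, never from a script. Its argument "moves" is a list that holds one entry, the list of rows, each a list of 7 numbers: the opening, from 0 (shut) to 1 (fully open), then the shift along the tool's x, y, z in units of 1000 mm (1.0 is 1000 mm), then the turn, a rotation vector about the tool's x, y, z in units of 2 pi rad (1.0 is 2 pi rad). A call has 1 to 5 rows; each row is the pose to reach, as a shift and turn from the pose commanded when the call began, along the tool's axes at that moment, turning the shorter way round; what a row does not reach only later rows make up. A row lasts 1/10 s, in which the tool goes at most 50 mm and 8.59 degrees, less where a joint would pass 70% of its speed; a pose out of reach is approached as far as the arm can. A call with a number of a shift or a turn outside -1 to 1 is refused whole. A call with a gripper value outside its range is refused whole. The fingers move at their own pace and stop on an object; "force" is the grip in N (left out, the last holds). Time passes only in rows, so rows that repeat a pose let the fingers close. It gives the time, the measured TCP pose, the force, the opening and the grip force at its end, in the units of the state.
- bot.observe(): the state, without advancing time (a new reading comes with each control period).
- bot.grab_frame(name): name is "scene" or "top" or "wrist"; returns the picture (480x640x3 uint8, red, green, blue); there is no depth.
- bot.camera_params(name): a dict with "vertical_fov" (degrees; the focal length in pixels is half the picture's height over the tangent of half this angle, whatever the lens; pixels are square), "cx", "cy" (the principal point, pixels), "R" (3x3) and "t" (3): a world point X has camera coordinates R X + t. Camera axes: x right, y down, z forward; pixel columns grow to the right and rows downward; lengths in m; the calibration is good to about 2 mm. The wrist camera is an equidistant fisheye: a pixel r from the principal point sees the ray r / f radians off the axis. A picture is of the moment at which its call begins: read the wrist's pose just before it. camera_params takes no time and is no camera call; for the wrist camera it gives the pose at the moment of the call.
- bot.job_done(): hands the job in; it is judged then, once.
The state is a dict: "clock": time; "qpos": joint angles; "qd": joint speeds; "joint_efforts": joint torques, N m; "position": TCP position; "tool_rot": TCP orientation; "force": force on the tool from outside, world axes, zero at the start; "moment": the same for the moment, N m; "grip_width": finger opening in m; "finger_force": force on a finger pad.
Only numpy, scipy, OpenCV 4.12 (cv2) and the standard library are available. Lean on these libraries where they do the work, as an engineer would, in place of code of your own. Each camera call takes 0.05 s, during which the arm holds its last target. There are 200 camera calls.

## Working session

There is one attempt and no reset: what is moved stays moved. The work goes in short steps, Python scripts to look and compute and a tool call to move; the robot and the scene stay as the last step left them, time stands still between calls to the robot, and variables do not carry over. Pictures are saved under pics/ and viewed, at most 10 in all, crops included, and the job is handed in when it is done.

Besides the shell and the picture viewer there is one more tool, called after "Call:" as name([rows], argument=value, ...), one row to a line, values as JSON. move_arm: Moves the arm, as the interface text tells. Shifts and turns lie within -1 to 1; 1 stands for 1000 mm of shift or 2 pi rad of turn. Its arguments: {"type":"object","properties":{"moves":{"type":"array"},"force":{"type":"number"}},"required":["moves"]}

```bash
mkdir -p pics; python3 - <<'E'
from workcell import bot
import cv2,numpy as np
np.set_printoptions(precision=4,suppress=True)
s=bot.observe();print(s['clock'],s['position'],s['tool_rot'],s['grip_width'])
for n in("scene","top"):
    cv2.imwrite(f"pics/{n}0.png",bot.grab_frame(n)[:,:,::-1]);p=bot.camera_params(n);print(n,p)
E
```

```text
0.0 [ 0.2234 -0.5834  0.2307] [-3.1405  0.      0.3658] 0.08555577158846778
scene {'vertical_fov': 50.89510713827903, 'cx': 315.91699828697654, 'cy': 235.91202858246342, 'R': array([[ 0.1381,  0.9904,  0.0065],
       [ 0.7543, -0.1009, -0.6488],
       [-0.6419,  0.0945, -0.7609]]), 't': array([-0.1696, -0.285 ,  1.7895])}
top {'vertical_fov': 48.462581401313855, 'cx': 322.932978356289, 'cy': 238.32207934731753, 'R': array([[ 0.0163, -0.9998, -0.015 ],
       [-0.9934, -0.0145, -0.1138],
       [ 0.1136,  0.0167, -0.9934]]), 't': array([0.0857, 0.5391, 1.3328])}
```

View pics/scene0.png

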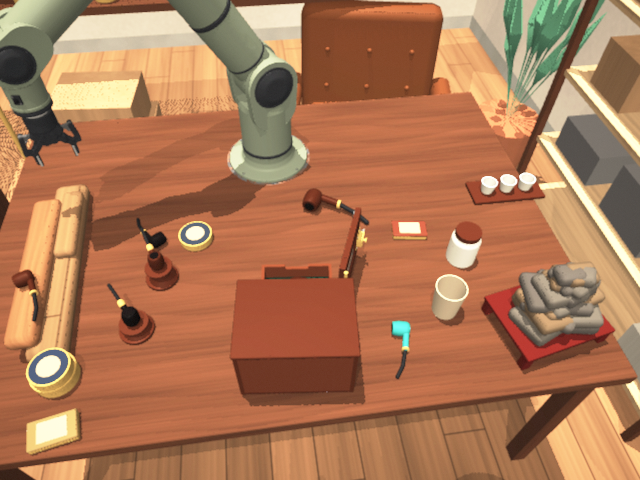

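View pics/top0.png

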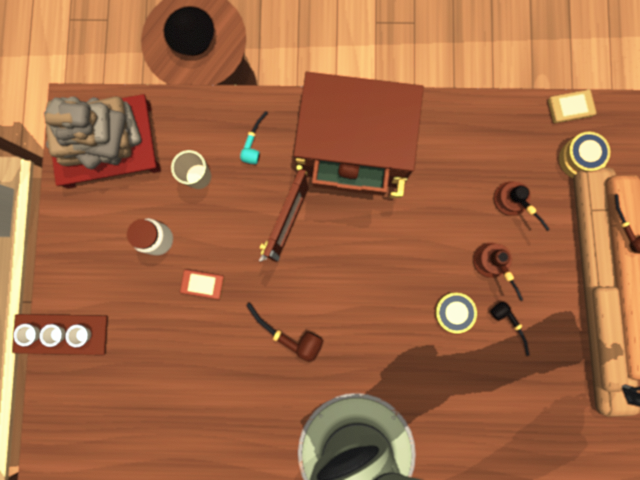

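The top view shows the cabinet's top board at about (307,73)-(424,87)-(414,173)-(294,157). The tray sticks out at (313-390,162-192), and the door runs from (303,172) to (268,258). A big brown pipe (310,345) lies on the table below the door. The scene camera looks from behind. I'll zoom in on the cabinet.

```bash
cat > h.py <<'E'
from workcell import bot
import cv2,numpy as np
np.set_printoptions(precision=4,suppress=True)
def ray(n,uv,p=None):
    p=p or bot.camera_params(n);f=240/np.tan(np.radians(p['vertical_fov']/2));R=np.array(p['R']);t=np.array(p['t'])
    d=np.array([(uv[0]-p['cx'])/f,(uv[1]-p['cy'])/f,1]);return -R.T@t,R.T@d
def onz(n,uv,z):
    c,d=ray(n,uv);return c+d*(z-c[2])/d[2]
def proj(n,X):
    p=bot.camera_params(n);f=240/np.tan(np.radians(p['vertical_fov']/2));c=np.array(p['R'])@X+np.array(p['t'])
    return c[:2]/c[2]*f+[p['cx'],p['cy']]
E
python3 - <<'E'
from h import *
im=cv2.imread('pics/top0.png')
c=im[60:270,235:435];cv2.imwrite('pics/top0c.png',cv2.resize(c,None,fx=2.85,fy=2.85,interpolation=cv2.INTER_CUBIC))
for uv in[(307,73),(424,87),(414,173),(294,157)]:print(onz('top',uv,.215))
E
```

```text
[0.8979 0.1337 0.215 ]
[ 0.8672 -0.1338  0.215 ]
[ 0.6668 -0.1104  0.215 ]
[0.7001 0.1591 0.215 ]
```

View pics/top0c.png

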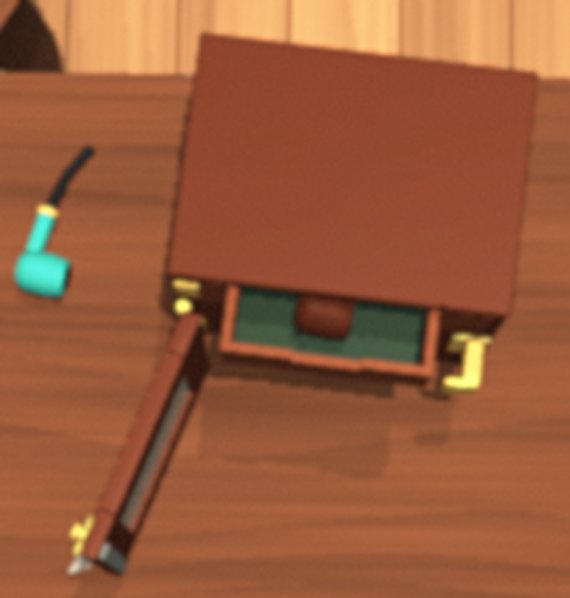

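The crop gives the top board corners (203,33), (537,73), (511,314), (168,275) and the tray front wall from (222,350) to (437,378). The hinge is near (187,310), the door's free end near (75-125,570), and the brass keeper at (465,385). The pipe bowl lies in the tray. Next I'll fit the cabinet frame and check it against these points.

```bash
cat >> h.py <<'E'
fc=lambda u,v:(u/2.85+235,v/2.85+60)
CR=[fc(203,33),fc(537,73),fc(511,314),fc(168,275)]
OW=np.array([(.1,.135),(.1,-.135),(-.1,-.135),(-.1,.135)])
W=np.array([onz('top',c,.215)[:2] for c in CR])
a,b=OW-OW.mean(0),W-W.mean(0)
YAW=np.arctan2((a[:,0]*b[:,1]-a[:,1]*b[:,0]).sum(),(a*b).sum())
RC=np.array([[np.cos(YAW),-np.sin(YAW)],[np.sin(YAW),np.cos(YAW)]]);C=W.mean(0)
own=lambda P:RC.T@(np.asarray(P)[:2]-C)
wor=lambda p:RC@np.asarray(p)+C
E
python3 - <<'E'
from h import *
print(C,YAW,(RC@OW.T).T+C-W)
crop=lambda X:(proj('top',X)-[235,60])*2.85
print('hinge px',crop([*wor((-.122,.122)),.202]),'lip px',crop([*wor((-.1415,-.12)),.097+.017]))
for uv in[(222,350),(437,378)]:print('tray corner own',own(onz('top',fc(*uv),.191)))
H=wor((-.122,.122))
for uv in[(88,560),(125,573),(122,548),(100,520)]:
    d=own(onz('top',fc(*uv),.202))-[-.122,.122];print('door',d,np.hypot(*d),np.arctan2(-d[0],-d[1]))
for q in(1.9,2.0,2.1):
  for x in(.002,.018):
    p=np.array([-.122,.122])+.215*np.array([-np.sin(q),-np.cos(q)])+x*np.array([np.cos(q),-np.sin(q)])
    print(q,x,crop([*wor(p),.202]))
E
```

```text
[0.7866 0.0128] -0.11042012445719111 [[-0.0004  0.0004]
 [ 0.0006  0.0001]
 [-0.0009  0.0008]
 [ 0.0007 -0.0013]]
hinge px [183.2253 307.1304] lip px [468.7687 389.0829]
tray corner own [-0.1504  0.0875]
tray corner own [-0.1518 -0.0858]
door [-0.2097  0.0475] 0.2150342426107548 1.7933603832721188
door [-0.2162  0.0173] 0.21688772579165133 1.6506656915972295
door [-0.1971  0.0223] 0.19831414779811996 1.683486890255138
door [-0.1774  0.0425] 0.18237304465684703 1.8057785954406937
1.9 0.002 [ 63.5699 549.6819]
1.9 0.018 [ 81.7553 558.6243]
2.0 0.002 [ 39.7169 536.707 ]
2.0 0.018 [ 56.8473 547.4069]
2.1 0.002 [ 17.3805 521.4379]
2.1 0.018 [ 33.2805 533.7771]
```

The fit is good: hinge and lip land on their pixels, the tray is 51 mm out, and the door is at about q = 1.77. Now I'll work out the moves.

```bash
cat >> h.py <<'E'
from scipy.spatial.transform import Rotation as Ro
def sh(P,s=None):
    s=s or bot.observe();return Ro.from_euler('xyz',s['tool_rot']).inv().apply(np.asarray(P)-s['position'])
E
python3 - <<'E'
from h import *
s=bot.observe()
for x,z in((-.215,.25),(-.215,.165)):
    P=[*wor((x,0)),z];print(P,sh(P,s))
E
```

```text
[np.float64(0.5728869755672648), np.float64(0.036509548178702556), 0.25] [ 0.5481 -0.4539 -0.0188]
[np.float64(0.5728869755672648), np.float64(0.036509548178702556), 0.165] [ 0.5481 -0.4538  0.0662]
```

Call:
move_arm([
  [[0,0.036,-0.03,-0.004,0,0,0],[0,0.072,-0.06,-0.008,0,0,0],[0,0.108,-0.09,-0.012,0,0,0],[0,0.144,-0.12,-0.016,0,0,0],[0,0.18,-0.15,-0.019,0,0,0]],
])

```text
clock: 0.6
position: [0.3385, -0.3774, 0.2504]
tool_rot: [3.142, 0.0, 0.366]
force: [0.9, -0.3, -0.0]
grip_width: 0.0128
finger_force: 0.0
```

Call:
move_arm([
  [[0,0.036,-0.03,0,0,0,0],[0,0.072,-0.06,0,0,0,0],[0,0.108,-0.09,0,0,0,0],[0,0.144,-0.12,0,0,0,0],[0,0.18,-0.15,0,0,0,0]],
])

```text
clock: 1.1
position: [0.4529, -0.1729, 0.2503]
tool_rot: [3.142, 0.0, 0.366]
force: [0.7, -0.4, 0.6]
grip_width: 0.0
finger_force: 0.0
```

Call:
move_arm([
  [[0,0.036,-0.03,0,0,0,0.015],[0,0.072,-0.06,0,0,0,0.03],[0,0.108,-0.09,0,0,0,0.045],[0,0.144,-0.12,0,0,0,0.06],[0,0.188,-0.154,0,0,0,0.0758]],
])

```text
clock: 1.6
position: [0.5704, 0.033, 0.2502]
tool_rot: [3.141, 0.0, -0.115]
force: [1.4, -1.0, 1.0]
grip_width: 0.0001
finger_force: 0.0
```

```bash
python3 - <<'E'
from h import *
s=bot.observe();print(s['clock'],s['position'],s['tool_rot'],s['force'],s['grip_width'],own(s['position']))
print(sh([*wor((-.215,0)),.165],s))
E
```

```text
1.6 [0.5704 0.033  0.2502] [ 3.1412  0.0003 -0.1149] [ 1.3636 -1.0173  0.9554] 7.816748446337543e-05 [-0.2171 -0.0037]
[ 0.0021 -0.0038  0.0852]
```

Call:
move_arm([
  [[0,0.002,-0.004,0.03,0,0,0],[0,0.002,-0.004,0.06,0,0,0],[0,0.002,-0.004,0.085,0,0,0],[0,0.002,-0.004,0.085,0,0,0]],
])

```text
clock: 2.0
position: [0.5706, 0.0352, 0.1623]
tool_rot: [3.14, 0.005, -0.11]
force: [0.3, -0.3, 0.7]
grip_width: 0.0001
finger_force: 0.0
```

Call:
move_arm([
  [[0,0.015,0,0,0,0,0],[0,0.03,0,0,0,0,0],[0,0.04,0,0,0,0,0],[0,0.05,0,0,0,0,0],[0,0.06,0,0,0,0,0]],
])

```text
clock: 2.5
position: [0.6324, 0.0286, 0.1658]
tool_rot: [-3.142, 0.0, -0.111]
force: [-4.0, 0.0, 1.7]
grip_width: 0.0
finger_force: 1.5
```

Call:
move_arm([
  [[0,0.006,0,0,0,0,0],[0,0.012,0,0,0,0,0],[0,0.018,0,0,0,0,0],[0,0.024,0,0,0,0,0],[0,0.03,0,0,0,0,0]],
])

```text
clock: 3.0
position: [0.6623, 0.0254, 0.1653]
tool_rot: [-3.142, 0.0, -0.11]
force: [-3.5, -0.6, 2.9]
grip_width: 0.0003
finger_force: 1.6
```

Call:
move_arm([
  [[0,0.003,0,0,0,0,0],[0,0.006,0,0,0,0,0],[0,0.008,0,0,0,0,0],[0,0.01,0,0,0,0,0],[0,0.012,0,0,0,0,0]],
])

```text
clock: 3.5
position: [0.6739, 0.024, 0.1652]
tool_rot: [3.142, 0.0, -0.11]
force: [-1.8, 0.2, 1.0]
grip_width: -0.0001
finger_force: 1.1
```

Call:
move_arm([
  [[0,0.001,0,0,0,0,0],[0,0.002,0,0,0,0,0],[0,0.003,0,0,0,0,0],[0,0.004,0,0,0,0,0]],
])

```text
clock: 3.9
position: [0.6756, 0.0239, 0.165]
tool_rot: [3.141, 0.005, -0.11]
force: [-25.6, 2.7, 9.0]
grip_width: 0.0
finger_force: 1.4
```

The force jumped to 26 N at the predicted stop, so the tray is home. I'll back off, rise and check.

Call:
move_arm([
  [[0,-0.01,0,0,0,0,0],[0,-0.04,0,0,0,0,0],[0,-0.09,0,-0.01,0,0,0],[0,-0.12,0,-0.05,0,0,0],[0,-0.14,0,-0.095,0,0,0]],
])

```text
clock: 4.4
position: [0.536, 0.0391, 0.2606]
tool_rot: [3.141, 0.002, -0.11]
force: [1.4, 0.1, 1.5]
grip_width: -0.0002
finger_force: 0.0
```

```bash
python3 - <<'E'
from h import *
im=bot.grab_frame('top')[:,:,::-1].copy()
cv2.imwrite('pics/top1c.png',cv2.resize(im[60:270,235:435],None,fx=2.85,fy=2.85,interpolation=cv2.INTER_CUBIC))
s=bot.observe();print(s['position'],s['force'],own(s['position']))
crop=lambda X:(proj('top',X)-[235,60])*2.85
for z in(.191,.215):print('flush line',z,crop([*wor((-.1,.085)),z]),crop([*wor((-.1,-.085)),z]))
E
```

```text
[0.537  0.0399 0.2687] [ 4.3315  1.1627 10.9564] [-0.251  -0.0005]
flush line 0.191 [233.1258 289.4669] [443.2713 314.8277]
flush line 0.215 [232.3236 281.6626] [446.6578 307.497 ]
```

View pics/top1c.png

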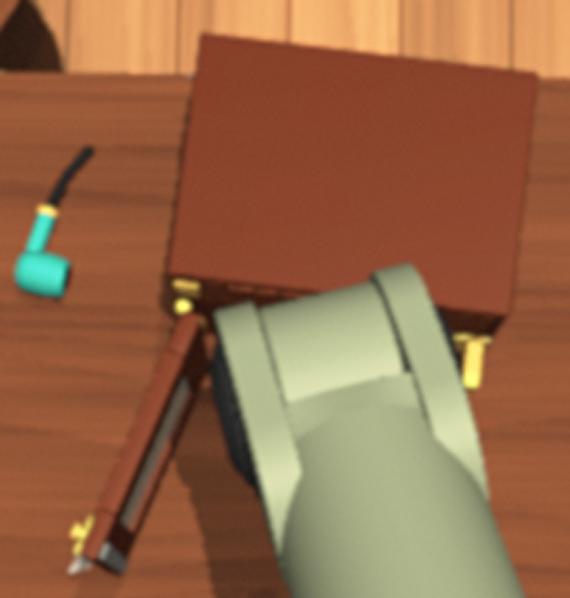

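Tray front is flush under the board edge and the door is unmoved, with its free end at (75-125,560). Next I'll go over the door to its outer side. The tool axes match the cabinet's (tool x = own x, tool y = -own y).

```bash
cat >> h.py <<'E'
def pq(q,r,d):return np.array([-.122,.122])+r*np.array([-np.sin(q),-np.cos(q)])+(d-.002)*np.array([-np.cos(q),np.sin(q)])
E
python3 - <<'E'
from h import *
s=bot.observe();print(s['clock'],s['position'],s['force'],own(s['position']))
A=pq(1.77,.185,.06);print('A',A,sh([*wor(A),.265],s))
q=np.arange(1.77,-.01,-.118);P=np.array([pq(x,.185,.016) for x in q])
d=np.diff(np.vstack([A,P]),axis=0)*[1,-1]
for i in range(0,len(d),5):print(q[i],'\n',np.cumsum(d[i:i+5],0))
E
```

```text
4.45 [0.537  0.0399 0.2687] [ 4.3315  1.1627 10.9564] [-0.251  -0.0005]
A [-0.2919  0.2155] [-0.0407 -0.216   0.0037]
1.77 
 [[-0.0087  0.0431]
 [-0.0134  0.0645]
 [-0.0155  0.0863]
 [-0.0151  0.1082]
 [-0.0121  0.1298]]
1.1800000000000006 
 [[0.0055 0.0212]
 [0.0135 0.0415]
 [0.0239 0.0608]
 [0.0364 0.0787]
 [0.051  0.0951]]
0.5900000000000012 
 [[0.0164 0.0145]
 [0.0344 0.027 ]
 [0.0537 0.0372]
 [0.0741 0.0452]
 [0.0953 0.0506]]
1.7763568394002505e-15 
 [[0.0217 0.0029]]
```

Call:
move_arm([
  [[0,-0.008,-0.043,0,0,0,0],[0,-0.016,-0.086,0,0,0,0],[0,-0.024,-0.13,0,0,0,0],[0,-0.032,-0.173,0,0,0,0],[0,-0.04,-0.216,0,0,0,0]],
])

```text
clock: 4.95
position: [0.5226, 0.2599, 0.2607]
tool_rot: [-3.141, -0.001, -0.111]
force: [1.2, -0.4, 0.3]
grip_width: -0.0002
finger_force: 0.0
```

Call:
move_arm([
  [[0,0,0,0,0,0,0],[0,0,0,0.03,0,0,0],[0,0,0,0.06,0,0,0],[0,0,0,0.095,0,0,0],[0,0,0,0.095,0,0,0]],
])

```text
clock: 5.45
position: [0.521, 0.2571, 0.1619]
tool_rot: [3.139, 0.004, -0.11]
force: [-0.4, 0.1, 1.0]
grip_width: -0.0002
finger_force: 0.0
```

```bash
python3 - <<'E'
from h import *
s=bot.observe();print(s['clock'],s['position'],s['tool_rot'],s['qpos'],s['force'],own(s['position']))
im=bot.grab_frame('scene')[:,:,::-1].copy()
cv2.imwrite('pics/sc1.png',cv2.resize(im[130:400,180:480],None,fx=2.2,fy=2.2,interpolation=cv2.INTER_CUBIC))
E
```

```text
5.45 [0.521  0.2571 0.1619] [ 3.1386  0.0043 -0.1102] [-0.3805  0.5455 -0.2534  1.7705  0.1729  0.8526 -2.3945] [-0.437   0.0781  1.02  ] [-0.2909  0.2135]
```

View pics/sc1.png

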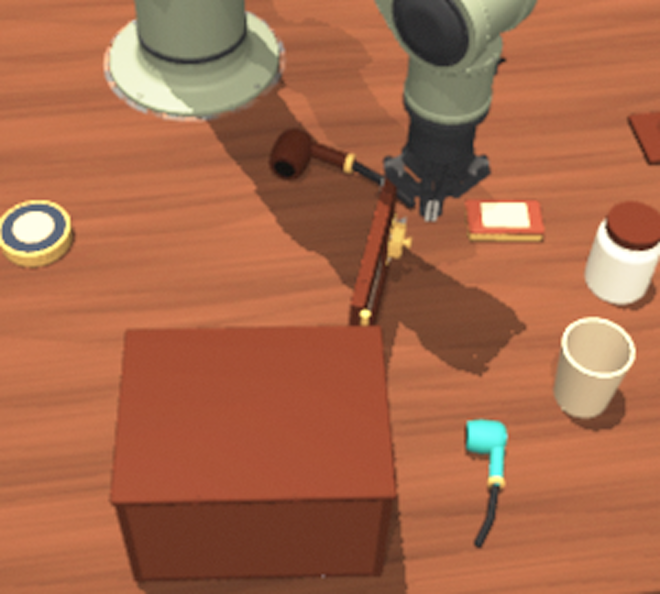

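The shut fingers stand at (432,210), outside the door, but the wide knuckles at (395,180) face it. I'll turn the tool so its narrow side (-x) faces the door and keep it turning with the door, which also frees joint 7.

Call:
move_arm([
  [[0,0,-0.02,0,0,0,-0.022],[0,0,-0.02,0,0,0,-0.044],[0,0,-0.02,0,0,0,-0.066],[0,0,-0.02,0,0,0,-0.088],[0,0,-0.02,0,0,0,-0.11]],
])

```text
clock: 6.0
position: [0.526, 0.2784, 0.1678]
tool_rot: [3.141, -0.003, 0.586]
force: [-0.1, 1.5, -0.0]
grip_width: 0.0004
finger_force: 0.0
```

Call:
move_arm([
  [[0,0,0,0,0,0,-0.022],[0,0,0,0,0,0,-0.044],[0,0,0,0,0,0,-0.066],[0,0,0,0,0,0,-0.088],[0,0,0,0,0,0,-0.108]],
])

```text
clock: 6.5
position: [0.5261, 0.2781, 0.1678]
tool_rot: [3.139, -0.002, 1.264]
force: [-0.7, -0.2, 0.3]
grip_width: -0.0
finger_force: 0.0
```

```bash
cat > arc.py <<'E'
import sys
from h import *
# rows from the current pose to the poses at door angles q (args), face offset d
def rows(qs,d,r=.185,z=.165):
    s=bot.observe();print(s['clock'],s['position'],s['tool_rot'],s['qpos'],s['force'],own(s['position']))
    x,y=own(s['position']);v=RC.T@Ro.from_euler('xyz',s['tool_rot']).as_matrix()[:2,0]
    print('tool q',np.pi-np.arctan2(v[1],v[0])%(2*np.pi),'face q at d',d)
    for q in qs:
        t=np.pi-q+YAW;w=(t-s['tool_rot'][2]+np.pi)%(2*np.pi)-np.pi
        print('q %.3f'%q,sh([*wor(pq(q,r,d)),z],s),'turn',-w/2/np.pi)
rows(eval(sys.argv[1]),float(sys.argv[2]))
E
python3 arc.py "[1.77,1.67,1.57,1.47,1.37,1.27]" .014
```

```text
6.5 [0.5261 0.2781 0.1678] [ 3.1388 -0.0015  1.2641] [-0.1771  0.6057 -0.5966  1.7225  0.4099  0.9377 -1.2437] [-0.7035 -0.2026  0.2585] [-0.2882  0.235 ]
tool q 1.767054880664635 face q at d 0.014
q 1.770 [-0.0659  0.      0.0027] turn 0.0004687303002188764
q 1.670 [-0.0844 -0.0003  0.0027] turn -0.015446764008970602
q 1.570 [-0.1029  0.0012  0.0026] turn -0.03136225831816015
q 1.470 [-0.1211  0.0046  0.0026] turn -0.0472777526273497
q 1.370 [-0.1389  0.0098  0.0026] turn -0.06319324693653917
q 1.270 [-0.1561  0.0167  0.0026] turn -0.0791087412457288
```

Call:
move_arm([
  [[0,-0.025,0,0.0025,0,0,0],[0,-0.05,0,0.0025,0,0,0],[0,-0.06,0,0.0025,0,0,0],[0,-0.068,0,0.0025,0,0,0],[0,-0.076,0,0.0025,0,0,-0.008]],
])

```text
clock: 7.0
position: [0.5022, 0.206, 0.164]
tool_rot: [3.14, -0.001, 1.31]
force: [0.9, 0.2, -0.2]
grip_width: -0.0002
finger_force: 0.0
```

```bash
python3 arc.py "[1.67,1.57,1.47,1.37,1.27]" .014
```

```text
7.0 [0.5022 0.206  0.164 ] [ 3.1399 -0.001   1.3097] [-0.0465  0.5393 -0.6204  1.861   0.4033  0.8669 -1.1265] [ 0.9143  0.2476 -0.1578] [-0.3039  0.1607]
tool q 1.721509814226126 face q at d 0.014
q 1.670 [-0.0085  0.0003 -0.001 ] turn -0.008198041551833166
q 1.570 [-0.027  0.001 -0.001] turn -0.024113535861022644
q 1.470 [-0.0454  0.0035 -0.001 ] turn -0.04002903017021226
q 1.370 [-0.0634  0.0078 -0.001 ] turn -0.05594452447940174
q 1.270 [-0.0809  0.014  -0.0011] turn -0.07186001878859129
```

Call:
move_arm([
  [[0,-0.009,0,0,0,0,-0.008],[0,-0.027,0.001,0,0,0,-0.024],[0,-0.045,0.0035,0,0,0,-0.04],[0,-0.063,0.008,0,0,0,-0.056],[0,-0.081,0.014,0,0,0,-0.072]],
])

```text
clock: 7.5
position: [0.4948, 0.124, 0.1637]
tool_rot: [3.14, -0.0, 1.767]
force: [1.3, 0.5, -0.2]
grip_width: -0.0
finger_force: 0.2
```

```bash
python3 arc.py "[1.17,1.07,.97,.87,.77]" .014
```

```text
7.5 [0.4948 0.124  0.1637] [ 3.14   -0.0001  1.7669] [ 0.1911  0.5207 -0.7402  1.9394  0.4613  0.855  -0.5976] [ 1.2891  0.4794 -0.1728] [-0.3023  0.0783]
tool q 1.2643005614912808 face q at d 0.014
q 1.170 [-0.0182 -0.0003 -0.0013] turn -0.015008400497678617
q 1.070 [-0.0367  0.0012 -0.0013] turn -0.030923894806868094
q 0.970 [-0.0549  0.0045 -0.0013] turn -0.046839389116057714
q 0.870 [-0.0727  0.0096 -0.0013] turn -0.0627548834252472
q 0.770 [-0.09    0.0165 -0.0012] turn -0.07867037773443673
```

Call:
move_arm([
  [[0,-0.018,0,0,0,0,-0.015],[0,-0.037,0.001,0,0,0,-0.031],[0,-0.055,0.0045,0,0,0,-0.047],[0,-0.073,0.0095,0,0,0,-0.063],[0,-0.09,0.0165,0,0,0,-0.079]],
])

```text
clock: 8.0
position: [0.5285, 0.0382, 0.1637]
tool_rot: [3.141, 0.001, 2.262]
force: [0.0, 0.7, -0.3]
grip_width: -0.0003
finger_force: 0.1
```

```bash
python3 arc.py "[.69,.61,.53,.45,.37]" .014; python3 - <<'E'
from h import *
im=bot.grab_frame('scene')[:,:,::-1].copy()
cv2.imwrite('pics/sc2.png',cv2.resize(im[130:400,180:480],None,fx=2.2,fy=2.2,interpolation=cv2.INTER_CUBIC))
E
```

```text
8.0 [0.5285 0.0382 0.1637] [3.1406 0.001  2.2624] [ 0.4262  0.5841 -0.8462  1.8864  0.5473  0.9183  0.0083] [ 0.0415  0.7041 -0.2606] [-0.2593 -0.0032]
tool q 0.7687929787838006 face q at d 0.014
q 0.690 [-0.0142  0.0001 -0.0012] turn -0.01254029205437671
q 0.610 [-0.029   0.0009 -0.0012] turn -0.02527268750172835
q 0.530 [-0.0437  0.0029 -0.0012] turn -0.038005082949079914
q 0.450 [-0.0582  0.006  -0.0012] turn -0.05073747839643156
q 0.370 [-0.0724  0.0103 -0.0012] turn -0.06346987384378319
```

View pics/sc2.png

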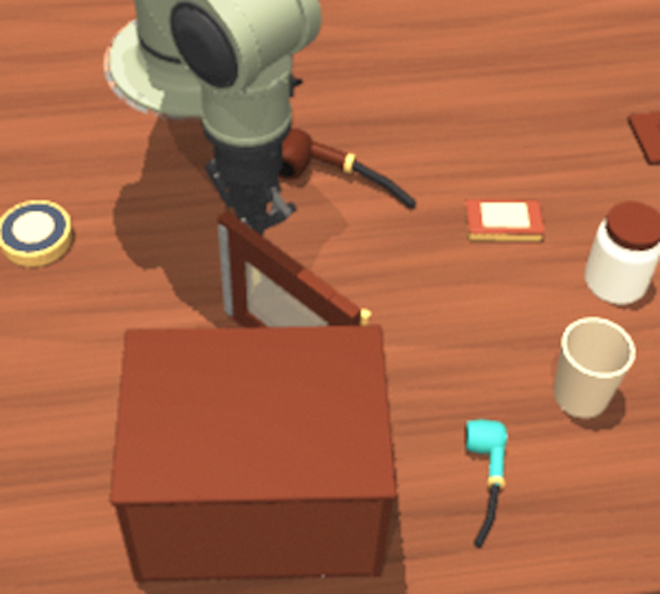

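The door is following the gripper: its free edge is at (228,215) with the hinge at (365,315), about half shut, and the bystanders are untouched. I'll carry on at a slower pace.

Call:
move_arm([
  [[0,-0.014,0,-0.001,0,0,-0.0125],[0,-0.029,0.001,-0.001,0,0,-0.025],[0,-0.044,0.003,-0.001,0,0,-0.038],[0,-0.058,0.006,-0.001,0,0,-0.051],[0,-0.072,0.0105,-0.001,0,0,-0.0635]],
])

```text
clock: 8.55
position: [0.5824, -0.0105, 0.1646]
tool_rot: [3.141, 0.001, 2.66]
force: [0.2, 0.0, 0.5]
grip_width: 0.0003
finger_force: 0.1
```

```bash
python3 arc.py "[.32,.27,.22,.18,.15]" .014
```

```text
8.55 [ 0.5824 -0.0105  0.1646] [3.1413 0.001  2.6598] [ 0.5269  0.6891 -0.9139  1.7472  0.6301  1.0259  0.4693] [0.2461 0.0079 0.4749] [-0.2004 -0.0457]
tool q 0.3713567278861736 face q at d 0.014
q 0.320 [-0.0097 -0.0006 -0.0004] turn -0.008173677104109935
q 0.270 [-0.019  -0.0005 -0.0004] turn -0.016131424258704674
q 0.220 [-0.0282  0.     -0.0004] turn -0.02408917141329941
q 0.180 [-0.0356  0.0008 -0.0004] turn -0.030455369136975233
q 0.150 [-0.0411  0.0016 -0.0004] turn -0.035230017429732134
```

Call:
move_arm([
  [[0,-0.01,0,0,0,0,-0.008],[0,-0.019,0,0,0,0,-0.016],[0,-0.028,0,0,0,0,-0.024],[0,-0.036,0.001,0,0,0,-0.0305],[0,-0.041,0.0015,0,0,0,-0.035]],
])

```text
clock: 9.05
position: [0.6194, -0.028, 0.1645]
tool_rot: [3.141, 0.001, 2.878]
force: [-0.2, 0.5, 0.4]
grip_width: 0.0
finger_force: 0.0
```

```bash
python3 arc.py "[.12,.09,.06,.03,0]" .011
```

```text
9.05 [ 0.6194 -0.028   0.1645] [3.1413 0.001  2.8779] [ 0.544   0.7585 -0.9443  1.6439  0.6768  1.0973  0.7139] [-0.239  0.479  0.383] [-0.1616 -0.059 ]
tool q 0.1532612139734697 face q at d 0.011
q 0.120 [-0.0087 -0.0003 -0.0005] turn -0.0052936866171149075
q 0.090 [-0.0143 -0.0003 -0.0005] turn -0.010068334909871808
q 0.060 [-0.0198 -0.0001 -0.0005] turn -0.014842983202628637
q 0.030 [-0.0254  0.0002 -0.0005] turn -0.019617631495385535
q 0.000 [-0.0309  0.0007 -0.0004] turn -0.024392279788142367
```

Call:
move_arm([
  [[0,-0.005,0,0,0,0,-0.005],[0,-0.01,0,0,0,0,-0.01],[0,-0.015,0,0,0,0,-0.015],[0,-0.02,0,0,0,0,-0.02],[0,-0.024,0,0,0,0,-0.024]],
])

```text
clock: 9.55
position: [0.6416, -0.0339, 0.1645]
tool_rot: [-3.142, -0.001, 3.029]
force: [-11.7, 1.7, 9.4]
grip_width: 0.0004
finger_force: 5.7
```

Call:
move_arm([
  [[0,-0.002,0,0,0,0,0],[0,-0.004,0,0,0,0,0],[0,-0.006,0,0,0,0,0]],
])

```text
clock: 9.85
position: [0.648, -0.0349, 0.1642]
tool_rot: [3.142, 0.001, 3.028]
force: [-0.1, -1.2, -0.3]
grip_width: 0.0004
finger_force: 0.0
```

```bash
python3 arc.py "[0]" .011
```

```text
9.85 [ 0.648  -0.0349  0.1642] [3.1415 0.0007 3.0278] [ 0.5384  0.8094 -0.9619  1.5611  0.7083  1.1506  0.8797] [-0.0809 -1.1941 -0.3218] [-0.1325 -0.0627]
tool q 0.0034001295434995527 face q at d 0.011
q 0.000 [-0.0015 -0.0003 -0.0008] turn -0.0005411474240007434
```

The force rose to 12 N and then dropped off, so the tongue has passed the lip. I'll press on to the firm stop.

Call:
move_arm([
  [[0,-0.001,0,0,0,0,0],[0,-0.002,0,0,0,0,0],[0,-0.003,0,0,0,0,0],[0,-0.004,0,0,0,0,0],[0,-0.004,0,0,0,0,0]],
])

```text
clock: 10.35
position: [0.6498, -0.0354, 0.1638]
tool_rot: [-3.141, -0.003, 3.028]
force: [-17.2, 0.7, 10.9]
grip_width: 0.0002
finger_force: 8.0
```

At the stop with 17 N, at own x of about -0.131, as predicted. Now I'll back off, rise clear and look.

Call:
move_arm([
  [[0,0.005,0,0,0,0,0],[0,0.02,0,0,0,0,0],[0,0.06,0,0,0,0,0],[0,0.1,0,-0.03,0,0,0],[0,0.14,0,-0.06,0,0,0]],
])

```text
clock: 10.85
position: [0.5104, -0.0194, 0.2238]
tool_rot: [-3.142, -0.002, 3.028]
force: [1.3, -0.7, 2.8]
grip_width: 0.0003
finger_force: 0.0
```

Call:
move_arm([
  [[0,0,0.045,-0.01,0,0,0],[0,0,0.09,-0.02,0,0,0],[0,0,0.135,-0.02,0,0,0],[0,0,0.18,-0.02,0,0,0],[0,0,0.22,-0.02,0,0,0]],
])

```text
clock: 11.35
position: [0.5372, 0.201, 0.2441]
tool_rot: [3.141, 0.001, 3.028]
force: [0.7, -1.2, 0.4]
grip_width: 0.0002
finger_force: 0.0
```

Call:
move_arm([
  [[0,0,0,0,0,0,0],[0,0,0,0,0,0,0],[0,0,0,0,0,0,0]],
])

```text
clock: 11.65
position: [0.5374, 0.1979, 0.2437]
tool_rot: [-3.141, 0.0, 3.027]
force: [0.3, -0.2, -0.1]
grip_width: 0.0006
finger_force: 0.0
```

```bash
python3 - <<'E'
from h import *
im=bot.grab_frame('top')[:,:,::-1].copy()
s=bot.observe();print(s['clock'],s['position'],s['force'],s['qd'])
cv2.imwrite('pics/top2c.png',cv2.resize(im[60:270,235:435],None,fx=2.85,fy=2.85,interpolation=cv2.INTER_CUBIC))
crop=lambda X:(proj('top',X)-[235,60])*2.85
for q in(0,.05):print('free outer corner',q,crop([*wor(pq(q,.215,0)),.202]))
E
```

```text
11.7 [0.5375 0.1976 0.2437] [ 0.2254  0.3543 -0.2759] [ 0.0067  0.0011 -0.0022 -0.0018 -0.0023 -0.0011 -0.0021]
free outer corner 0 [452.019  337.2039]
free outer corner 0.05 [450.293  350.3773]
```

View pics/top2c.png

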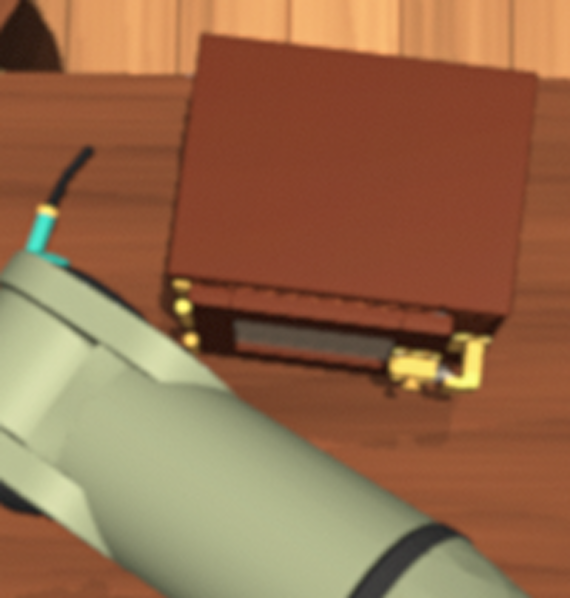

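The door is shut: its outer corner is at about (452,335), matching q = 0, and the tongue sits behind the keeper at (450,375). The robot is clear, so I'll hand in.

```bash
python3 -c "
from workcell import bot
print(bot.job_done())"
```

```text
the job is handed in; nothing more can be done
None
```

The tray was slid home, the door was pressed shut on its wooden frame until the latch snapped into the keeper, and the job was handed in at about 11.7 s; no verdict was returned, and I did not look into the tray again once it was shut.

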